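Open the block-printing press and load the block

ROBOT

A 6-joint arm with a two-finger parallel gripper is mounted at the origin on the work surface. World frame = base frame: x ahead of the robot, y to its left, z up, the work surface at z = 0. Lengths are in m, angles in rad, forces in N, time in s.
With the tool pointing down it reaches from about 0.375 to 0.9 m from the base axis. Payload 3.1 kg.
Tool frame: the origin (TCP) lies midway between the tips of the shut fingers; the grasp point (between the pads) lies 19 mm behind it (grip_depth is the distance from the TCP to the grasp point, in m); y points along the fingers, z is the direction in which the jaws open and shut, and the axes are right-handed (so a half turn about y gives the same grasp; the last joint's range is limited). The gripper opens to 85 mm and grips with 20 to 120 N. Pads are 22 mm wide; open, the fingers measure 114 mm over their backs; the gripper's body (76 mm by 85 mm) begins 54 mm behind the grasp point. The pads swing forward as they close: fully open they stand 13 mm farther back than shut.
Start: joints at [1.089, 0.527, 1.433, -0, 1.181, -0.178], TCP at [0.187, 0.596, 0.231] pointing down, gripper open.
Joint ranges: [-3.08, 3.08], [-0.75, 2.2], [0.22, 2.44], [-1.43, 4.57], [0, 2.65], [-2.85, 2.85]. Speed limits (rad/s): [2.79, 2.79, 3.14, 3.14, 3.14, 3.14].

INTERFACE

Orientations are given as a unit quaternion [x, y, z, w].
In Python, from station import sense, snapshot, camera_model, sign_off, grip_depth gives the robot as it stands.
- The arm moves only by the tool play_rows, never from a script. Its argument "deltas" is a list of rows, each a list of 6 numbers: the shift along the tool's x, y, z in m, then the turn, a rotation vector about the tool's x, y, z in rad. A call has 1 to 12 rows; each row is the pose to reach, as a shift and turn from the pose commanded when the call began, along the tool's axes at that moment; what a row does not reach only later rows make up. A row lasts 1/10 s, in which the tool goes at most 50 mm and 8.59 degrees, less where a joint would pass 70% of its speed; a pose out of reach is approached as far as the arm can. A call with a gripper value outside its range is refused whole. "gripper" is the finger opening in m, from 0 to 0.0854, set as the call begins (left out, the last holds). The fingers move at their own pace and stop on an object; "force" is the grip in N (left out, the last holds). Time passes only in rows, so rows that repeat a pose let the fingers close. It gives the time, the measured TCP pose, the force and the opening at its end, in the units of the state.
- sense(): the state, without advancing time (a new reading comes with each control period).
- snapshot(name): name is "scene" or "side" or "wrist"; returns the picture (420x560x3 uint8, red, green, blue); there is no depth.
- camera_model(name): a dict with "fx", "fy", "cx", "cy" (pixels), "camera_from_world" (4x4, takes a point from world to camera coordinates). Camera axes: x right, y up, looking along -z (the intrinsics and any distortion apply to the point x, -y, -z); pixel columns grow to the right and rows downward; lengths in m; the calibration is good to about 2 mm. A picture is of the moment at which its call begins: read the wrist's pose just before it. camera_model takes no time and is no camera call; for the wrist camera it gives the pose at the moment of the call.
- sign_off(): hands the job in, once; it reports no verdict.
The state is a dict: "t": time; "q": joint angles; "qd": joint speeds; "tau": joint torques, N m; "tcp_pos": TCP position; "tool_rot": TCP orientation; "force": force on the tool from outside, world axes, zero at the start; "ft_torque": the same for the moment, N m; "finger_gap": opening from 0.0 (shut) to 1.0 (fully open).
Only numpy, scipy, OpenCV 4.12 (cv2) and the standard library are available. Lean on these libraries where they do the work, as an engineer would, in place of code of your own. Each camera call takes 0.05 s, during which the arm holds its last target.

TASK

Open the small block-printing press by pushing its counterweighted lever up past the balance point, so that it stays standing back by itself with nothing touching it. Then push the printing block along the table until its edge lies flat against the front of the press's foot, roughly midway along it. Only push with the fingers: do not grasp anything, never lift or tip the block, and leave the other things on the table where they are.

Things in the scene. Friction and masses are not known exactly. Their poses are not given: they have to be found in the camera images.
- press: the press, fixed to the table: a grey foot 130 x 130 x 16 mm and two upright cheeks (110 mm high, 62 mm wide overall) that carry the lever's hinge pin. Origin: on the table straight below the pin; +x points from the handle (on the robot's left) towards the hinge, roughly along world -y; z up. The pin runs along y, 90 mm above the table. The foot's front face, the stop for the block, lies at x = -50 mm
- lever (a joint): lever angle, rad: 0 = closed (level, pointing to the press's -x, on its end stop), growing as the handle goes up and back; end stop at 1.75, just past upright. A dark counterweight roll, 52 mm thick, on a rod above the hinge swings back with it: below about 0.8 the lever falls shut, beyond about 0.8 it falls open to 1.75 and stays. Little friction; raising takes under 8 N at the handle
- handle (a point): middle of the lever's handle, a round wooden cross bar 22 mm thick and 130 mm long, along the press's y, 230 mm from the hinge pin, at the end of a steel flat bar 22 mm wide and 12 mm thick. Closed, it lies at x = -230 mm of the press, 90 mm above the table, free underneath except for the block. The point moves with the lever
- platen (a point): centre of the underside of the wooden platen (65 mm along the lever, 100 mm wide) that hangs under the lever; moves with it. Closed, it spans x = -125 to -60 mm of the press, 17 mm above the table, so the block cannot pass. Open, it stands upright above the foot, nothing of it further forward than x = -65 mm
- block: printing block: wood with a grey lino face on top, 90 mm along its x, 80 mm along its y, 22 mm tall, 0.15 to 0.3 kg, lying loose on the table in front of the platen, below the handle. Origin: centre of its underside
- home (a point): point on the table, fixed to the press at x = -95 mm, y = 0, axes as the press's: the block's origin lies here when its edge is flat against the foot, midway along it, its x axis along the press's x
- stamp: round wooden hand stamp, 48 mm across, 47 mm tall, with a turned knob; bystander near the press. Origin: centre of its underside
- wax: pale cake of modelling wax, 42 x 36 x 34 mm; bystander near the press. Origin: centre of its underside
- paintbox: flat black open paint box with two rows of colour pans, 75 x 210 x 14 mm; bystander. Origin: centre of its underside
- mug: white mug, 82 mm across, 98 mm tall, handle to its +y; bystander. Origin: centre of its underside
- jar: glass jar 76 mm across, 100 mm tall, with three paint brushes reaching 195 mm; bystander. Origin: centre of its underside
- spatula: small spatula with a dark wooden handle, 190 mm long, lying flat along its x; bystander
- roller: ink roller lying flat, about 170 mm long with its handle to -x, rubber roll 90 mm wide, 38 mm tall; bystander. Origin on the table between roll and handle
Things that resemble listed ones, but are neither listed nor needed, are in the scene too. Leave any blue, orange or yellow look-alike of the block alone.

How it is judged:
By the outcome, as a careful person would: the job done as asked, in the order asked, and still so for the second after the job is handed in, with the robot touching nothing.
It also fails if it takes over 58 s, if anything falls off the work surface, if the arm or the gripper's body presses on something with over 40 N, if the wrist force passes 120 N, or if a joint passes its speed limit or range.

## Working session

There is one attempt and no reset: what is moved stays moved. The work goes in short steps, Python scripts to look and compute and a tool call to move; the robot and the scene stay as the last step left them, time stands still between calls to the robot, and variables do not carry over. Pictures are saved under pics/ and viewed, and the job is handed in when it is done.

Besides the shell and the picture viewer there is one more tool, called as name([rows], argument=value, ...), one row to a line, values as JSON. play_rows: Moves the arm, as the interface text tells. Its arguments: {"type":"object","properties":{"deltas":{"type":"array"},"gripper":{"type":"number"},"force":{"type":"number"}},"required":["deltas"]}

```bash
ls; mkdir -p pics
python3 - <<'E'
from station import *
import cv2,numpy as np
s=sense();print({k:np.round(v,3) for k,v in s.items()}, grip_depth)
for n in["scene","side","wrist"]:
    im=snapshot(n);cv2.imwrite(f"pics/{n}0.png",im[:,:,::-1])
    m=camera_model(n);print(n,{k:np.round(v,3).tolist() for k,v in m.items()})
E
```

```text
pics
{'t': np.float64(0.0), 'q': array([ 1.088,  0.528,  1.434, -0.   ,  1.181, -0.178]), 'qd': array([ 0.002,  0.   , -0.   ,  0.001, -0.002, -0.   ]), 'tau': array([ 0.0000e+00, -4.4235e+01, -1.7803e+01, -0.0000e+00,  9.0000e-03,
        0.0000e+00]), 'tcp_pos': array([0.187, 0.596, 0.23 ]), 'tool_rot': array([ 0.7  , -0.107,  0.107, -0.698]), 'force': array([-0.24 ,  0.291, -0.616]), 'ft_torque': array([-0.01 ,  0.021,  0.009]), 'finger_gap': np.float64(1.001)} 0.0187
scene {'fx': 497.16, 'fy': 497.16, 'cx': 277.515, 'cy': 211.132, 'camera_from_world': [[0.395, 0.919, -0.004, -0.206], [-0.553, 0.241, 0.798, 0.243], [0.734, -0.313, 0.603, -1.723], [0.0, 0.0, 0.0, 1.0]]}
side {'fx': 413.766, 'fy': 413.766, 'cx': 274.604, 'cy': 208.921, 'camera_from_world': [[-0.999, -0.035, -0.018, 0.551], [0.001, -0.488, 0.873, -0.049], [-0.04, 0.872, 0.487, -1.095], [0.0, 0.0, 0.0, 1.0]]}
wrist {'fx': 336.023, 'fy': 336.023, 'cx': 277.95, 'cy': 204.899, 'camera_from_world': [[0.3, 0.954, -0.002, -0.623], [-0.922, 0.29, -0.258, 0.033], [-0.246, 0.079, 0.966, -0.38], [0.0, 0.0, 0.0, 1.0]]}
```

View pics/scene0.png

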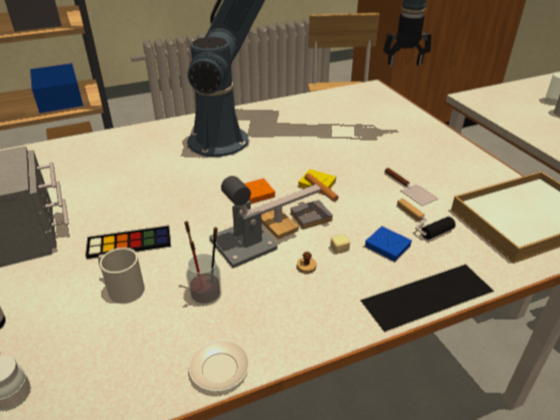

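View pics/side0.png

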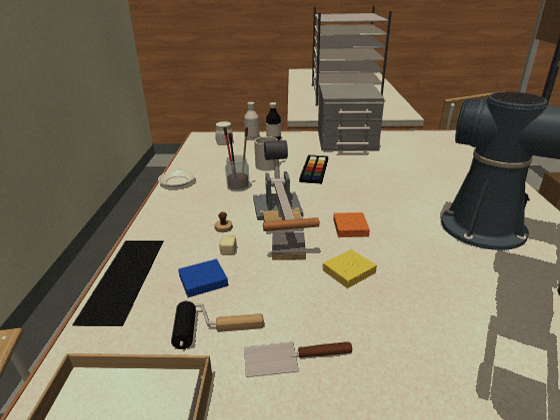

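View pics/wrist0.png

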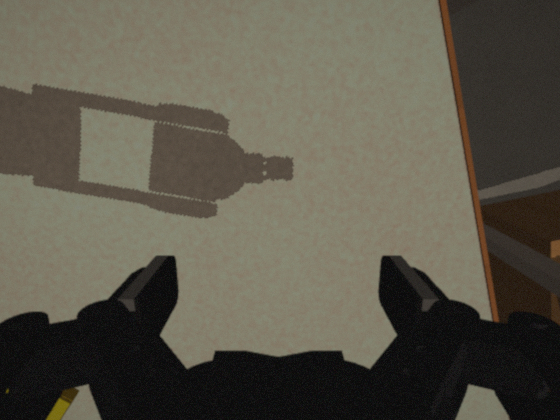

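Run:
```python
import cv2,numpy as np
a=cv2.imread("pics/scene0.png")[160:290,190:370];b=cv2.imread("pics/side0.png")[130:280,200:340]
cv2.imwrite("pics/c1.png",cv2.resize(a,None,fx=4.4,fy=4.4,interpolation=2));cv2.imwrite("pics/c2.png",cv2.resize(b,None,fx=4,fy=4,interpolation=2))
```

```text
(no output)
```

View pics/c1.png

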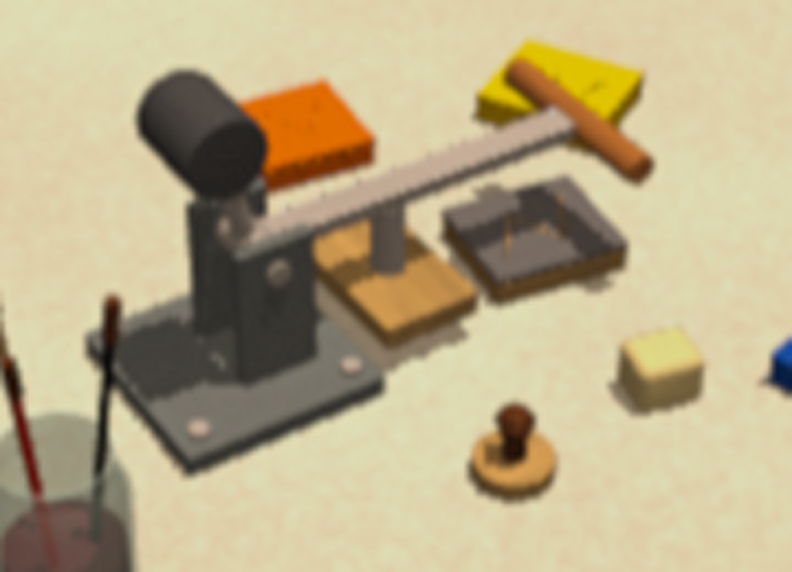

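View pics/c2.png

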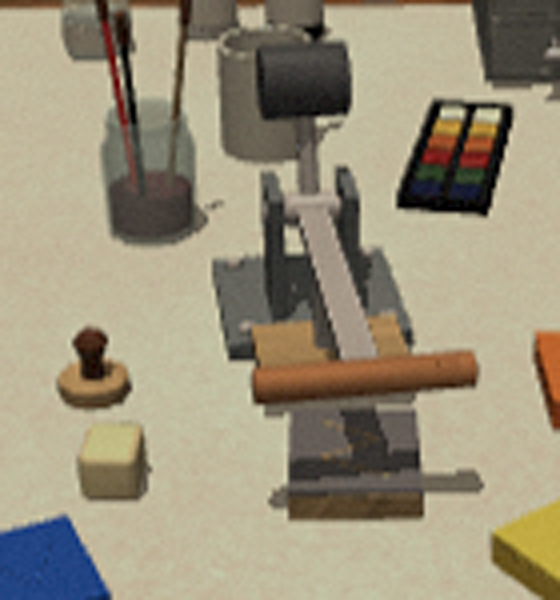

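```bash
cat > h.py <<'E'
from station import *
import numpy as np,cv2
def ray(n,u,v,z,m=None):
    m=m or camera_model(n);T=np.array(m["camera_from_world"])
    d=np.array([(u-m["cx"])/m["fx"],-(v-m["cy"])/m["fy"],-1.])
    R=T[:3,:3];c=-R.T@T[:3,3];w=R.T@d
    return c+w*(z-c[2])/w[2]
def proj(n,p,m=None):
    m=m or camera_model(n);T=np.array(m["camera_from_world"]);q=T[:3,:3]@np.array(p)+T[:3,3]
    return np.array([m["cx"]+m["fx"]*q[0]/-q[2],m["cy"]-m["fy"]*q[1]/-q[2]])
E
python3 - <<'E'
from h import *
S=lambda x,y:(190+x/4.4,160+y/4.4)
D=lambda x,y:(200+x/4,130+y/4)
np.set_printoptions(precision=4,suppress=True)
for l,p,z in[("footL",(90,345),.016),("footB",(190,465),.016),("footR",(382,378),.016),("blkL",(445,220),.022),("blkR",(627,243),.022),("blkB",(500,285),.022),("blkBack",(568,180),.022),("hA",(517,68),.09),("hB",(642,168),.09),("stamp",(513,470),.0),("wax",(660,385),0.01),("plB",(393,335),.017),("plR",(475,297),.017)]:
    print(l,ray("scene",*S(*p),z))
for l,p,z in[("footFL",(232,345),.016),("footFR",(412,335),.016),("footBL",(214,262),.016),("footBR",(383,250),.016),("blkFL",(290,491),.022),("blkFR",(421,489),.022),("blkbotFL",(290,517),0),("blkbotFR",(421,515),0),("hL",(255,386),.09),("hR",(475,368),.09),("stamp",(94,395),.0),("wax",(110,495),0)]:
    print(l,ray("side",*D(*p),z))
E
```

```text
footL [ 0.51   -0.1829  0.016 ]
footB [ 0.6298 -0.1627  0.016 ]
footR [ 0.6053 -0.0375  0.016 ]
blkL [0.4895 0.0549 0.022 ]
blkR [0.5558 0.148  0.022 ]
blkB [0.5619 0.0583 0.022 ]
blkBack [0.4822 0.1448 0.022 ]
hA [0.4443 0.1246 0.09  ]
hB [0.5714 0.1448 0.09  ]
stamp [0.6891 0.0059 0.    ]
wax [0.6685 0.1097 0.01  ]
plB [ 0.5736 -0.0169  0.017 ]
plR [0.5607 0.0424 0.017 ]
footFL [ 0.5981 -0.0297  0.016 ]
footFR [ 0.4743 -0.0439  0.016 ]
footBL [ 0.6204 -0.1538  0.016 ]
footBR [ 0.4931 -0.1736  0.016 ]
blkFL [0.5508 0.1513 0.022 ]
blkFR [0.4738 0.1485 0.022 ]
blkbotFL [0.5515 0.1469 0.    ]
blkbotFR [0.4733 0.1441 0.    ]
hL [0.5698 0.144  0.09  ]
hR [0.443  0.1234 0.09  ]
stamp [0.6889 0.0101 0.    ]
wax [0.6625 0.1254 0.    ]
```

```bash
cat >> h.py <<'E'
from scipy.spatial.transform import Rotation as Rn
np.set_printoptions(precision=4,suppress=True)
TH=np.radians(9.3)
X=np.array([np.sin(TH),-np.cos(TH),0]);Y=np.array([np.cos(TH),np.sin(TH),0]);Z=np.array([0,0,1.])
O=np.array([.5445,-.093,0])
def P(x,y,z): return O+x*X+y*Y+z*Z
def toP(w): d=np.asarray(w)-O; return np.array([d@X,d@Y,d[2]])
def rotm(tilt,s):  # tilt from down towards +x press
    t=np.radians(tilt);d=np.sin(t)*X-np.cos(t)*Z; z=s*Y
    return np.column_stack([np.cross(d,z),d,z])
def delta(p,R,s0=None):
    s0=s0 or sense();R0=Rn.from_quat(s0["tool_rot"]).as_matrix()
    return np.r_[R0.T@(np.array(p)-s0["tcp_pos"]),Rn.from_matrix(R0.T@R).as_rotvec()]
E
python3 - <<'E'
from h import *
s=sense();print(Rn.from_quat(s["tool_rot"]).as_matrix())
for sg in(1,-1):
  print(sg,delta(P(-.33,0,.2),rotm(0,sg)),delta(P(-.291,0,.115),rotm(45,sg)))
m=camera_model("wrist");T=np.array(m["camera_from_world"]);print("cam",-T[:3,:3].T@T[:3,3])
for n,a in[("scene",[(301,183),(318,170),(336,182),(318,192),(246,187),(274,193)]),("side",[(323,268),(349,251),(376,267),(351,284),(335,235),(369,235)])]:
  for p in a: print(n,p,ray(n,*p,.022),toP(ray(n,*p,.022)))
E
```

```text
[[ 0.9542 -0.0008  0.2992]
 [-0.2992 -0.0015  0.9542]
 [-0.0003 -1.     -0.0017]]
1 [ 0.3992  0.0309 -0.2554  0.0017  1.1046  0.0006] [ 0.4168  0.1159 -0.2901 -0.4312  1.0455 -0.7017]
-1 [ 0.3992  0.0309 -0.2554  0.0007 -2.037  -0.0019] [ 0.4168  0.1159 -0.2901 -0.7924 -1.9149  0.487 ]
cam [0.1241 0.6149 0.3743]
scene (301, 183) [0.3801 0.1369 0.022 ] [-0.2535 -0.1251  0.022 ]
scene (318, 170) [0.3362 0.2157 0.022 ] [-0.3383 -0.1556  0.022 ]
scene (336, 182) [0.4169 0.2345 0.022 ] [-0.3438 -0.073   0.022 ]
scene (318, 192) [0.4419 0.1619 0.022 ] [-0.2682 -0.0601  0.022 ]
scene (246, 187) [ 0.3345 -0.0199  0.022 ] [-0.1061 -0.1954  0.022 ]
scene (274, 193) [0.3956 0.0435 0.022 ] [-0.1587 -0.1249  0.022 ]
side (323, 268) [0.4362 0.2086 0.022 ] [-0.3152 -0.0581  0.022 ]
side (349, 251) [0.3708 0.1425 0.022 ] [-0.2605 -0.1334  0.022 ]
side (376, 267) [0.3186 0.2037 0.022 ] [-0.3293 -0.175   0.022 ]
side (351, 284) [0.3811 0.263  0.022 ] [-0.3777 -0.1037  0.022 ]
side (335, 235) [0.3973 0.0732 0.022 ] [-0.1878 -0.1184  0.022 ]
side (369, 235) [0.3127 0.0726 0.022 ] [-0.2009 -0.202   0.022 ]
```

play_rows([
  [0.033,0.002,-0.021,0,0.09,0],
  [0.067,0.005,-0.043,0,0.18,0],
  [0.1,0.007,-0.064,0,0.275,0],
  [0.133,0.01,-0.085,0,0.37,0],
  [0.167,0.013,-0.106,0,0.46,0],
  [0.2,0.015,-0.128,0,0.55,0],
  [0.233,0.018,-0.149,0,0.645,0],
  [0.267,0.02,-0.17,0,0.735,0],
  [0.3,0.023,-0.192,0,0.83,0],
  [0.333,0.026,-0.213,0,0.92,0],
  [0.367,0.029,-0.234,0,1.01,0],
  [0.4,0.031,-0.255,0,1.105,0],
], gripper=0)

```text
t: 1.35
tcp_pos: [0.4931, 0.2319, 0.1999]
tool_rot: [0.538, -0.459, 0.459, -0.538]
force: [0.6, 0.9, 0.0]
finger_gap: -0.001
```

Run:
```python
from h import *
s=sense();print(s["q"],s["tcp_pos"],toP(s["tcp_pos"]),s["force"])
print(delta(P(-.291,0,.118),rotm(45,1)))
cv2.imwrite("pics/w1.png",snapshot("wrist")[:,:,::-1])
```

```text
[0.2345 0.4612 1.6673 0.     1.0136 0.0765] [0.4931 0.2319 0.1999] [-0.329   0.0018  0.1999] [0.5947 0.8641 0.033 ]
[ 0.038   0.0819 -0.0016  0.0022 -0.004  -0.7854]
```

View pics/w1.png

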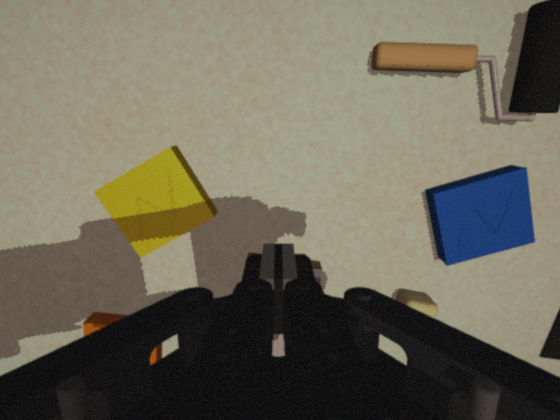

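play_rows([
  [0.006,0.013,0,0,0,-0.13],
  [0.012,0.027,0,0,0,-0.26],
  [0.019,0.041,-0.001,0,0,-0.39],
  [0.025,0.055,-0.001,0,0,-0.52],
  [0.032,0.068,-0.001,0,0,-0.65],
  [0.038,0.08,-0.002,0,0,-0.785],
  [0.038,0.08,-0.002,0,0,-0.785],
])

```text
t: 2.1
tcp_pos: [0.4938, 0.1965, 0.1155]
tool_rot: [0.677, -0.216, 0.626, -0.321]
force: [-1.6, -0.1, -0.2]
finger_gap: 0.001
```

Run:
```python
from h import *
s=sense();print(s["q"],toP(s["tcp_pos"]),s["force"])
print(Rn.from_quat(s["tool_rot"]).as_matrix()-rotm(45,1))
print(delta(P(-.224,0,.044),rotm(45,1)))
cv2.imwrite("pics/sd2.png",cv2.resize(snapshot("side")[100:330,150:450,::-1],None,fx=2.6,fy=2.6))
cv2.imwrite("pics/sc2.png",cv2.resize(snapshot("scene")[100:290,190:440,::-1],None,fx=3,fy=3))
```

```text
[ 0.5376  0.7896  1.5964 -0.7716  1.2316  0.817 ] [-0.2939 -0.0032  0.1155] [-1.6279 -0.0952 -0.2382]
[[ 0.0082 -0.0042 -0.0005]
 [ 0.0027 -0.002   0.0028]
 [ 0.0013  0.0014 -0.0092]]
[-0.0013  0.1     0.0037  0.0045  0.0085  0.0019]
```

View pics/sd2.png

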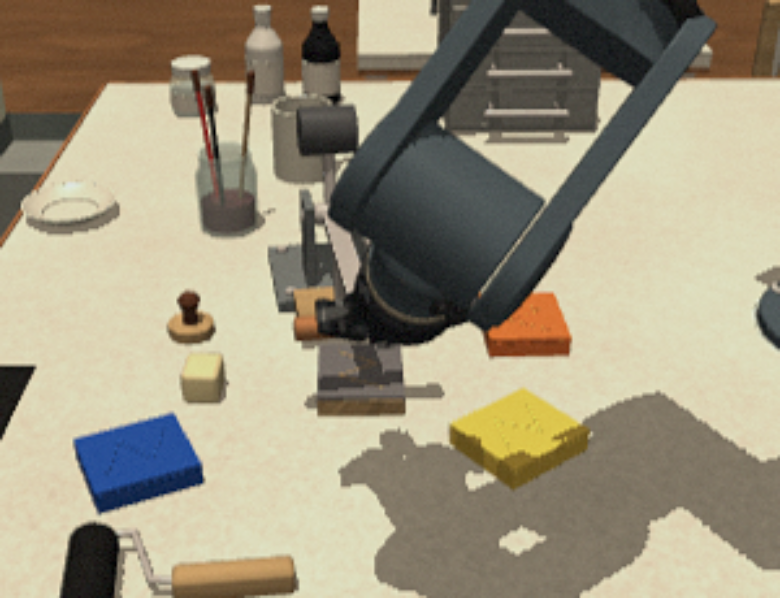

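View pics/sc2.png

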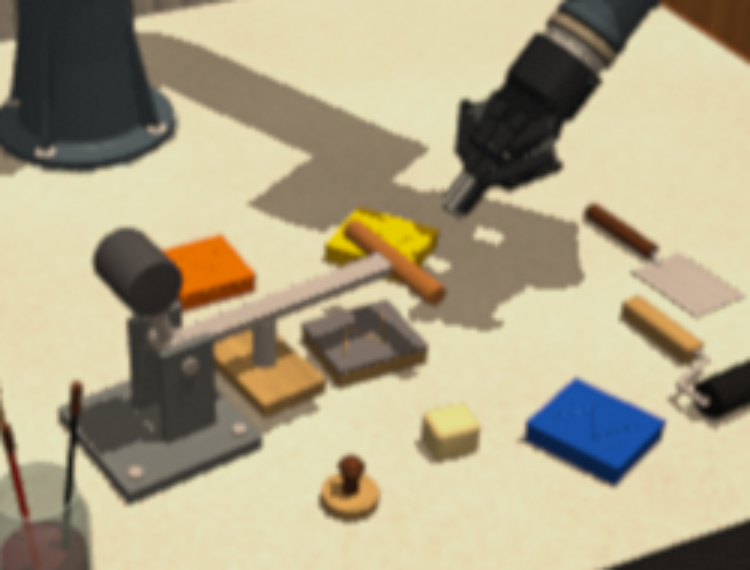

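play_rows([
  [0,0.02,0.001,0,0,0],
  [0,0.04,0.001,0,0.002,0],
  [0,0.06,0.002,0,0.004,0],
  [-0.001,0.08,0.003,0.002,0.006,0.001],
  [-0.001,0.09,0.003,0.004,0.008,0.002],
  [-0.001,0.1,0.004,0.004,0.008,0.002],
  [-0.001,0.1,0.004,0.004,0.008,0.002],
])

```text
t: 2.9
tcp_pos: [0.5121, 0.1261, 0.0494]
tool_rot: [0.669, -0.218, 0.632, -0.323]
force: [0.6, 0.2, -0.5]
finger_gap: 0.003
```

Run:
```python
from h import *
s=sense();print(s["q"],toP(s["tcp_pos"]),s["force"])
cv2.imwrite("pics/sc3.png",cv2.resize(snapshot("scene")[140:290,190:390,::-1],None,fx=4,fy=4))
# arc: keep tcp relative to handle: handle(phi)+off
off=np.array([6,0,-46])/1000
for f in[.1,.2,.3,.4,.5,.6,.7,.8,.9,1.0,1.1,1.2]:
    h=np.array([-.23*np.cos(f),0,.09+.23*np.sin(f)]); p=h+off*1.0+np.array([.006,0,.006])
    d=delta(P(*p),rotm(45,1),s);print(f,p,d[:3])
```

```text
[ 0.4163  0.8773  1.6851 -0.9074  1.0494  0.9255] [-0.2215  0.0034  0.0494] [ 0.5947  0.1948 -0.4878]
0.1 [-0.2169  0.      0.073 ] [ 0.0199 -0.0134 -0.0032]
0.2 [-0.2134  0.      0.0957] [ 0.0384 -0.0271 -0.003 ]
0.3 [-0.2077  0.      0.118 ] [ 0.0581 -0.0389 -0.0027]
0.4 [-0.1998  0.      0.1396] [ 0.079  -0.0487 -0.0025]
0.5 [-0.1898  0.      0.1603] [ 0.1006 -0.0563 -0.0023]
0.6 [-0.1778  0.      0.1799] [ 0.123  -0.0617 -0.002 ]
0.7 [-0.1639  0.      0.1982] [ 0.1458 -0.0649 -0.0018]
0.8 [-0.1482  0.      0.215 ] [ 0.1687 -0.0658 -0.0016]
0.9 [-0.131   0.      0.2302] [ 0.1917 -0.0644 -0.0014]
1.0 [-0.1123  0.      0.2435] [ 0.2144 -0.0606 -0.0011]
1.1 [-0.0923  0.      0.255 ] [ 0.2366 -0.0547 -0.0009]
1.2 [-0.0713  0.      0.2644] [ 0.2581 -0.0466 -0.0008]
```

View pics/sc3.png

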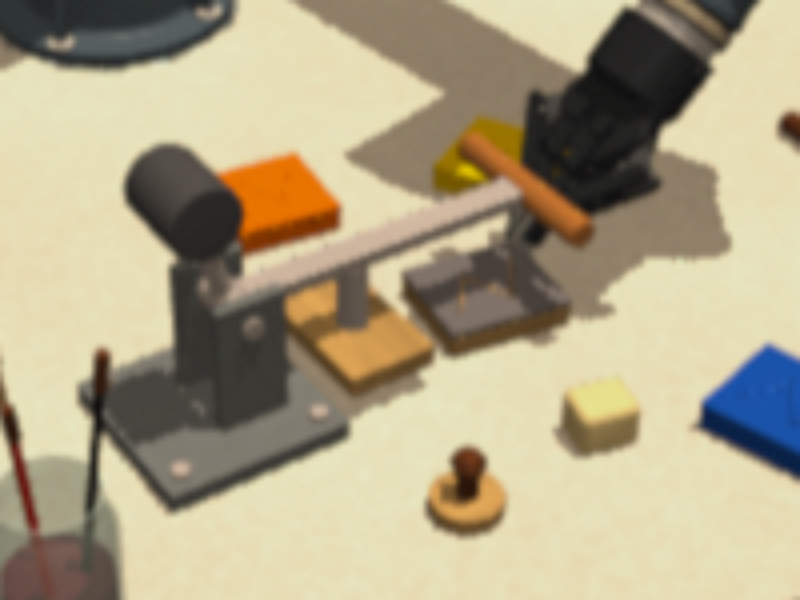

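play_rows([
  [0.01,-0.007,-0.002,0,0,0],
  [0.02,-0.013,-0.003,0,0,0],
  [0.038,-0.027,-0.003,0,0,0],
  [0.058,-0.039,-0.003,0,0,0],
  [0.079,-0.049,-0.002,0,0,0],
  [0.1,-0.056,-0.002,0,0,0],
  [0.123,-0.062,-0.002,0,0,0],
  [0.146,-0.065,-0.002,0,0,0],
])

```text
t: 3.75
tcp_pos: [0.5178, 0.0705, 0.2002]
tool_rot: [0.669, -0.217, 0.632, -0.325]
force: [1.2, 0.7, -0.3]
finger_gap: -0.002
```

Run:
```python
from h import *
s=sense();print(s["q"],toP(s["tcp_pos"]),s["force"])
cv2.imwrite("pics/sc4.png",cv2.resize(snapshot("scene")[100:290,190:440,::-1],None,fx=3,fy=3))
```

```text
[ 0.3198  0.601   1.7106 -0.8656  1.157   0.6636] [-0.1656  0.0001  0.2002] [ 1.1838  0.6777 -0.2762]
```

View pics/sc4.png

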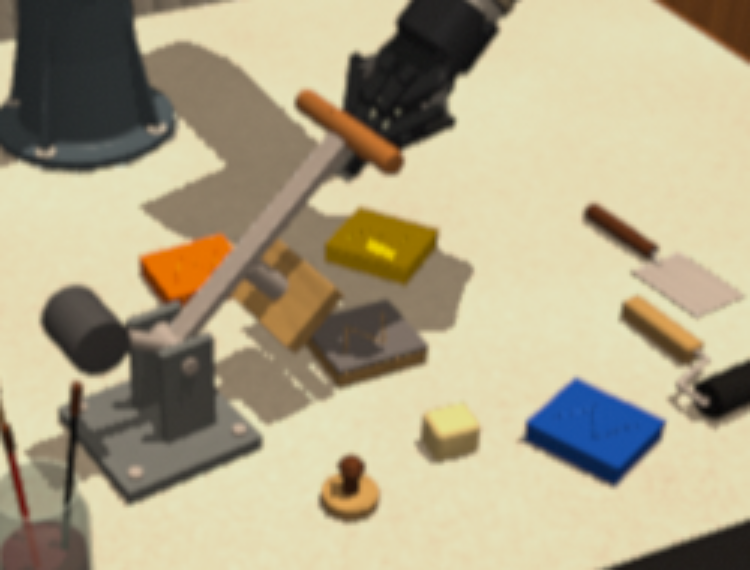

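play_rows([
  [0.023,-0.001,0,0,0,0],
  [0.046,0,0,0,0,0],
  [0.068,0.004,0,0,0,0],
  [0.09,0.008,0,0,0,0],
  [0.09,0.008,0,0,0,0],
  [0.09,0.008,0,0,0,0],
  [0.06,-0.03,0,0,0,0],
  [0.02,-0.07,0,0,0,0],
  [0,-0.11,0,0,0,0],
  [-0.01,-0.14,0,0,0,0],
])

```text
t: 4.8
tcp_pos: [0.4986, 0.1781, 0.2889]
tool_rot: [0.671, -0.217, 0.63, -0.325]
force: [0.3, -0.3, 0.4]
finger_gap: 0.003
```

Run:
```python
from h import *
s=sense();print(s["q"],toP(s["tcp_pos"]),s["force"])
cv2.imwrite("pics/sc5.png",snapshot("scene")[:,:,::-1])
cv2.imwrite("pics/sd5.png",snapshot("side")[:,:,::-1])
for x in (-.28,):print(delta(P(x,0.007,.1),rotm(0,1)))
```

```text
[ 0.5069  0.5298  1.5216 -0.7341  1.4501  0.5768] [-0.275  -0.0015  0.2889] [ 0.2671 -0.2963  0.4435]
[-0.1371  0.1326  0.0046 -0.0124 -0.0011  0.7809]
```

View pics/sc5.png

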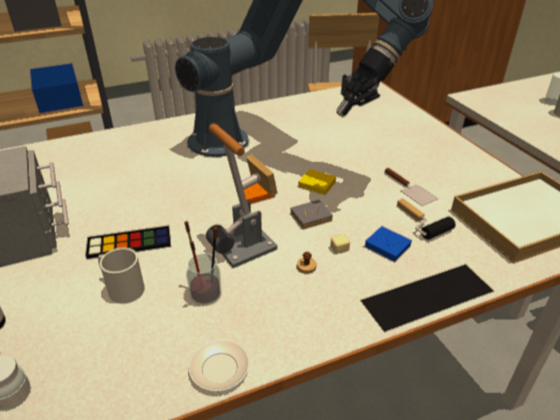

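View pics/sd5.png

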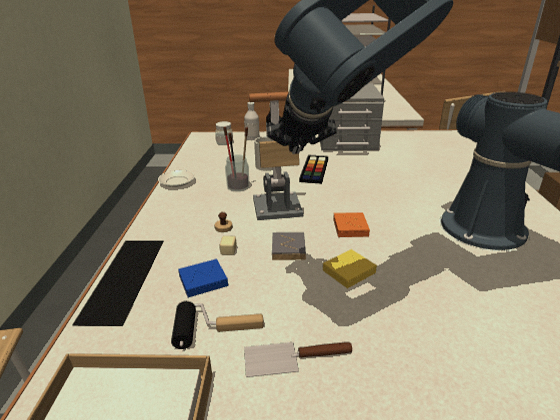

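Run:
```python
import cv2
a=cv2.imread("pics/scene0.png")
a=cv2.imread("pics/sc5.png")[190:270,205:345];b=cv2.imread("pics/sd5.png")[160:270,245:345]
cv2.imwrite("pics/c3.png",cv2.resize(a,None,fx=5.5,fy=5.5,interpolation=2));cv2.imwrite("pics/c4.png",cv2.resize(b,None,fx=5,fy=5,interpolation=2))
```

```text
(no output)
```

View pics/c3.png

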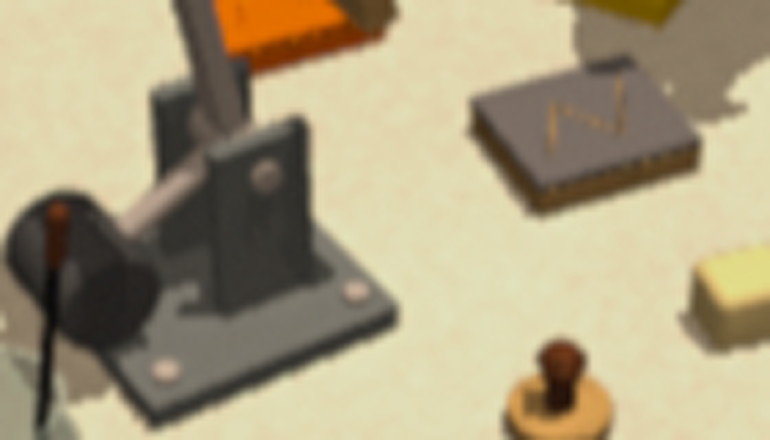

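View pics/c4.png

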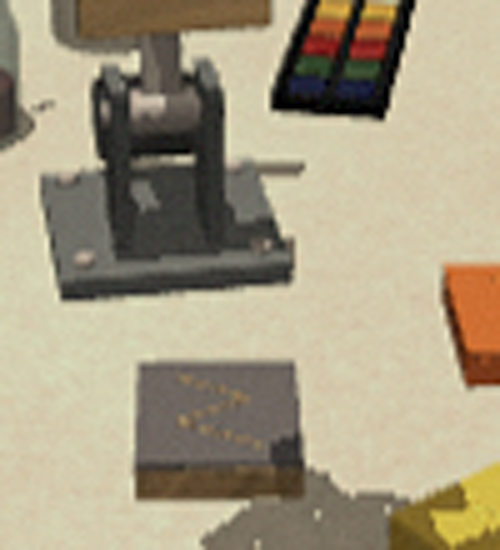

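Run:
```python
from h import *
S=lambda x,y:(205+x/5.5,190+y/5.5)
D=lambda x,y:(245+x/5,160+y/5)
for l,p,z in[("footB",(152,415),.016),("footBbot",(155,430),0),("footR",(397,306),.016),("footRbot",(396,325),0),("blkL",(472,98),.022),("blkR",(700,142),.022),("blkB",(540,188),.022),("blkBack",(630,60),.022)]:
    w=ray("scene",*S(*p),z);print(l,w,toP(w))
for l,p,z in[("footFL",(62,284),.016),("footFR",(293,266),.016),("footFLb",(63,300),.0),("footFRb",(292,283),.0),("footBL",(42,178),.016),("footBR",(262,165),.016),("blkFL",(136,468),.022),("blkFR",(302,465),.022),("blkBL",(137,364),.022),("blkBR",(297,362),.022)]:
    w=ray("side",*D(*p),z);print(l,w,toP(w))
```

```text
footB [ 0.6285 -0.1636  0.016 ] [0.0833 0.0715 0.016 ]
footBbot [ 0.6218 -0.1609  0.    ] [0.0795 0.0653 0.    ]
footR [ 0.6047 -0.0363  0.016 ] [-0.0463  0.0686  0.016 ]
footRbot [ 0.5999 -0.0348  0.    ] [-0.0485  0.0641  0.    ]
blkL [0.48   0.0583 0.022 ] [-0.1597 -0.0392  0.022 ]
blkR [0.5579 0.1462 0.022 ] [-0.2339  0.0518  0.022 ]
blkB [0.5592 0.0583 0.022 ] [-0.1469  0.0389  0.022 ]
blkBack [0.4827 0.146  0.022 ] [-0.2458 -0.0223  0.022 ]
footFL [ 0.5995 -0.0267  0.016 ] [-0.0566  0.065   0.016 ]
footFR [ 0.4726 -0.0469  0.016 ] [-0.0571 -0.0635  0.016 ]
footFLb [ 0.6003 -0.0364  0.    ] [-0.0468  0.0642  0.    ]
footFRb [ 0.4727 -0.0557  0.    ] [-0.0484 -0.0649  0.    ]
footBL [ 0.6207 -0.1531  0.016 ] [0.0716 0.0654 0.016 ]
footBR [ 0.4882 -0.1703  0.016 ] [ 0.0671 -0.0681  0.016 ]
blkFL [0.5514 0.1547 0.022 ] [-0.2434  0.0468  0.022 ]
blkFR [0.4735 0.1516 0.022 ] [-0.2528 -0.0305  0.022 ]
blkBL [0.5546 0.064  0.022 ] [-0.1533  0.0353  0.022 ]
blkBR [0.4734 0.0616 0.022 ] [-0.164  -0.0452  0.022 ]
```

play_rows([
  [-0.025,0.01,0,0,0,0.13],
  [-0.05,0.03,0.001,0,0,0.26],
  [-0.075,0.055,0.002,0,0,0.39],
  [-0.1,0.08,0.003,-0.005,0,0.52],
  [-0.125,0.105,0.004,-0.01,0,0.65],
  [-0.147,0.122,0.004,-0.012,0,0.781],
  [-0.147,0.122,0.004,-0.012,0,0.781],
], gripper=0.04)

```text
t: 5.6
tcp_pos: [0.4999, 0.1897, 0.0964]
tool_rot: [0.539, -0.464, 0.459, -0.532]
force: [-0.4, 0.8, 0.4]
finger_gap: 0.464
```

Run:
```python
from h import *
s=sense();print(s["q"],toP(s["tcp_pos"]),s["force"],s["finger_gap"])
for x,z in ((-.293,.007),(-.25,.007),(-.151,.007)):print(delta(P(x,0.005,z),rotm(0,1)))
```

```text
[ 0.1545  0.6133  1.7653 -0.0025  0.7749  0.0078] [-0.2862  0.0017  0.0964] [-0.3626  0.7617  0.3979] 0.4644801153966189
[-0.007   0.0893  0.0043  0.0119 -0.0138  0.0017]
[ 0.036   0.0894  0.0049  0.0119 -0.0138  0.0017]
[ 0.135   0.0896  0.0063  0.0119 -0.0138  0.0017]
```

play_rows([
  [-0.007,0.02,0.002,0.006,-0.007,0.001],
  [-0.007,0.045,0.004,0.012,-0.014,0.002],
  [-0.007,0.07,0.004,0.012,-0.014,0.002],
  [-0.007,0.083,0.004,0.012,-0.014,0.002],
  [-0.007,0.089,0.004,0.012,-0.014,0.002],
  [-0.007,0.089,0.004,0.012,-0.014,0.002],
])

```text
t: 6.2
tcp_pos: [0.5051, 0.2007, 0.0108]
tool_rot: [-0.538, 0.454, -0.458, 0.543]
force: [-0.0, -0.3, 0.3]
finger_gap: 0.469
```

Run:
```python
from h import *
s=sense();print(toP(s["tcp_pos"]),s["force"],s["finger_gap"])
for x,z in ((-.26,.007),(-.22,.007),(-.17,.007),(-.151,.007)):print(x,delta(P(x,0.005,z),rotm(0,1)))
cv2.imwrite("pics/sd6.png",cv2.resize(snapshot("side")[150:330,200:420,::-1],None,fx=3.3,fy=3.3))
cv2.imwrite("pics/sc6.png",cv2.resize(snapshot("scene")[140:280,200:400,::-1],None,fx=4,fy=4))
```

```text
[-0.2962  0.0086  0.0108] [-0.0059 -0.277   0.3306] 0.4693462632196245
-0.26 [ 0.0362  0.0038 -0.0039 -0.0089  0.0073  0.0006]
-0.22 [ 0.0762  0.0038 -0.0042 -0.0089  0.0073  0.0006]
-0.17 [ 0.1262  0.0039 -0.0046 -0.0089  0.0073  0.0006]
-0.151 [ 0.1452  0.0039 -0.0047 -0.0089  0.0073  0.0006]
```

View pics/sd6.png

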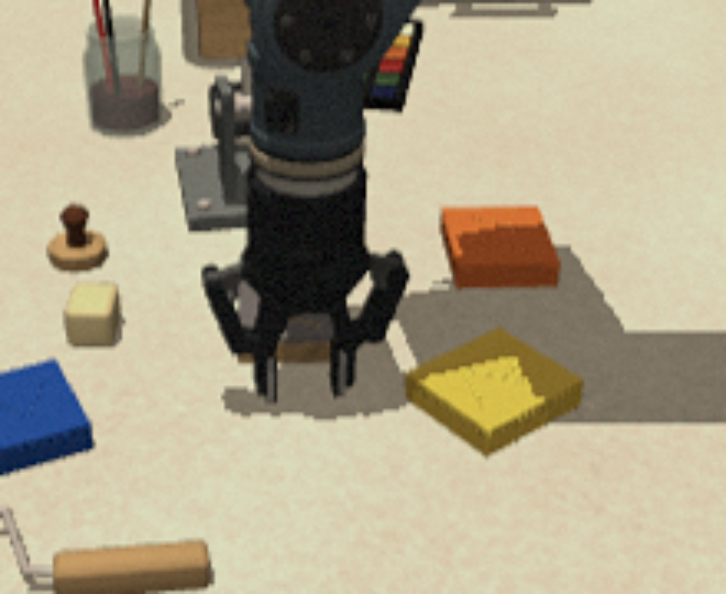

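View pics/sc6.png

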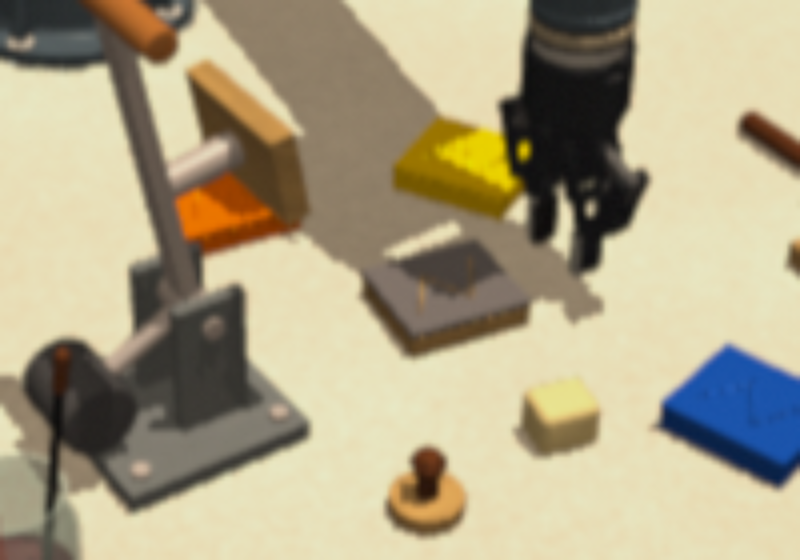

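play_rows([
  [0.01,0.003,-0.002,-0.004,0.004,0],
  [0.02,0.003,-0.004,-0.009,0.007,0],
  [0.03,0.003,-0.004,-0.009,0.007,0],
  [0.038,0.003,-0.004,-0.009,0.007,0],
  [0.045,0.003,-0.004,-0.009,0.007,0],
  [0.053,0.003,-0.004,-0.009,0.007,0],
  [0.061,0.003,-0.004,-0.009,0.007,0],
  [0.069,0.003,-0.004,-0.009,0.007,0],
  [0.077,0.003,-0.004,-0.009,0.007,0],
  [0.085,0.003,-0.004,-0.009,0.007,0],
  [0.093,0.003,-0.004,-0.009,0.007,0],
  [0.1,0.003,-0.005,-0.009,0.007,0],
])

```text
t: 7.5
tcp_pos: [0.5178, 0.1001, 0.0079]
tool_rot: [-0.538, 0.458, -0.458, 0.539]
force: [-1.5, 0.9, 0.7]
finger_gap: 0.47
```

Run:
```python
from h import *
s=sense();print(toP(s["tcp_pos"]),s["force"],s["finger_gap"])
for x,z in ((-.17,.007),(-.151,.007)):print(x,delta(P(x,0.003,z),rotm(0,1)))
cv2.imwrite("pics/sd7.png",snapshot("side")[:,:,::-1])
a=snapshot("scene")[:,:,::-1];cv2.imwrite("pics/sc7.png",a);cv2.imwrite("pics/sc7c.png",cv2.resize(a[190:270,205:345],None,fx=5.5,fy=5.5,interpolation=2))
```

```text
[-0.1949  0.0048  0.0079] [-1.5366  0.9154  0.7462] 0.47025799966655535
-0.17 [ 0.0249  0.0009 -0.0018 -0.0013 -0.0007  0.0002]
-0.151 [ 0.0439  0.0009 -0.0018 -0.0013 -0.0007  0.0002]
```

View pics/sc7c.png

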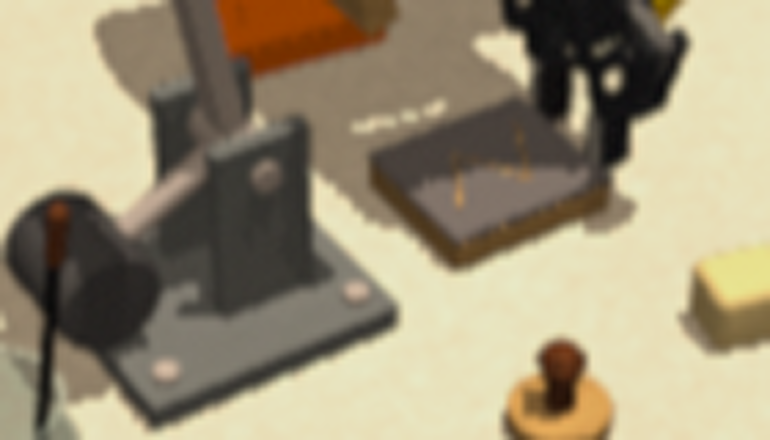

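Run:
```python
from h import *
S=lambda x,y:(205+x/5.5,190+y/5.5)
P4=[toP(ray("scene",*S(*p),.022)) for p in[(370,155),(460,242),(608,186),(517,98)]]
print(np.array(P4),np.mean(P4,0))
```

```text
[[-0.0918 -0.0275  0.022 ]
 [-0.092   0.0519  0.022 ]
 [-0.1754  0.0554  0.022 ]
 [-0.1787 -0.0269  0.022 ]] [-0.1345  0.0132  0.022 ]
```

play_rows([
  [0.006,0.001,-0.001,0,0,0],
  [0.012,0.001,-0.003,0,0,0],
  [0.018,0.001,-0.005,0,0,0],
  [0.024,0.001,-0.007,0,0,0],
  [0.03,0.001,-0.009,0,0,0],
  [0.035,0.001,-0.01,0,0,0],
  [0.035,0.001,-0.01,0,0,0],
])

```text
t: 8.3
tcp_pos: [0.513, 0.0638, 0.0068]
tool_rot: [-0.538, 0.458, -0.458, 0.539]
force: [-0.5, 1.2, -0.1]
finger_gap: 0.469
```

Run:
```python
from h import *
s=sense();print(toP(s["tcp_pos"]),s["force"],s["finger_gap"])
a=snapshot("scene")[:,:,::-1];cv2.imwrite("pics/sc8.png",a);cv2.imwrite("pics/sc8c.png",cv2.resize(a[190:270,205:345],None,fx=5.5,fy=5.5,interpolation=2))
a=snapshot("side")[:,:,::-1];cv2.imwrite("pics/sd8c.png",cv2.resize(a[160:270,245:345],None,fx=5,fy=5,interpolation=2))
```

```text
[-0.1598 -0.0057  0.0068] [-0.5083  1.2442 -0.0624] 0.4688588876734579
```

View pics/sc8c.png

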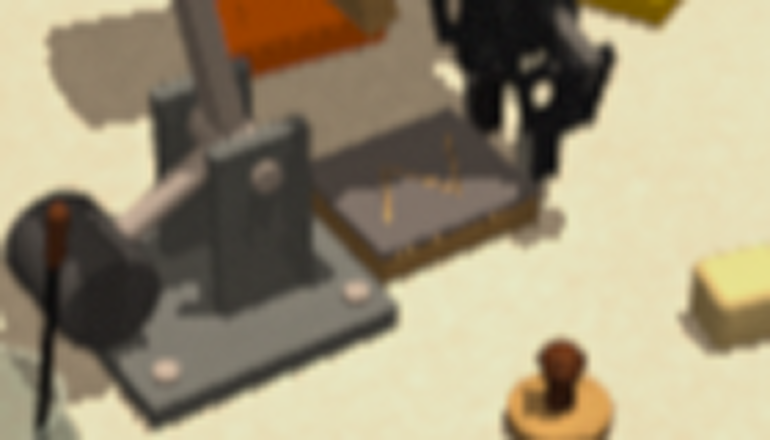

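View pics/sd8c.png

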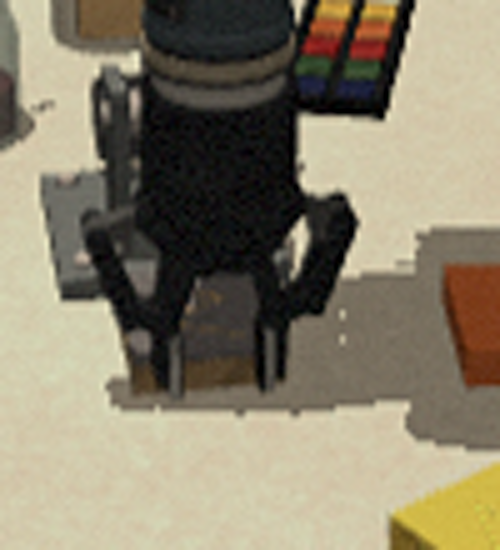

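Run:
```python
from h import *
S=lambda x,y:(205+x/5.5,190+y/5.5)
D=lambda x,y:(245+x/5,160+y/5)
for p,z in[((312,165),.022),((384,254),.022),((388,279),0),((540,192),.022),((540,215),0),((450,110),.022)]: print("sc",toP(ray("scene",*S(*p),z)))
for p,z in[((132,395),0),((132,362),.022)]: print("sd",toP(ray("side",*D(*p),z)))
```

```text
sc [-0.0639 -0.0361  0.022 ]
sc [-0.0573  0.0399  0.022 ]
sc [-0.0629  0.0343 -0.    ]
sc [-0.1452  0.0414  0.022 ]
sc [-0.1511  0.034  -0.    ]
sc [-0.1449 -0.0368  0.022 ]
sd [-0.148   0.0377  0.    ]
sd [-0.151   0.0376  0.022 ]
```

play_rows([
  [0.003,0,0.001,0,0,0],
  [0.006,0,0.001,0,0,0],
  [0.008,0,0.001,0,0,0],
  [0.008,0,0.001,0,0,0],
])

```text
t: 8.8
tcp_pos: [0.5156, 0.0566, 0.0069]
tool_rot: [-0.539, 0.458, -0.458, 0.539]
force: [-0.2, -0.2, -0.6]
finger_gap: 0.473
```

play_rows([
  [0.001,0,0,0,0,0],
  [0.002,0,0,0,0,0],
  [0.002,0,0,0,0,0],
])

```text
t: 9.1
tcp_pos: [0.5156, 0.0551, 0.0069]
tool_rot: [-0.539, 0.458, -0.458, 0.539]
force: [0.4, 1.8, 0.5]
finger_gap: 0.464
```

Run:
```python
from h import *
s=sense();print(toP(s["tcp_pos"]),s["force"],s["tau"])
```

```text
[-0.1508 -0.0046  0.0069] [0.4449 1.8398 0.4849] [ -1.0017 -41.8228  -5.8671  -0.1978  -0.1175   0.0331]
```

play_rows([
  [0.001,0,0,0,0,0],
  [0.0015,0,0,0,0,0],
  [0.0015,0,0,0,0,0],
])

```text
t: 9.4
tcp_pos: [0.5154, 0.0549, 0.0069]
tool_rot: [-0.538, 0.458, -0.458, 0.539]
force: [-0.2, 7.6, 0.6]
finger_gap: 0.466
```

play_rows([
  [0.001,0,0,0,0,0],
  [0.0015,0,0,0,0,0],
  [0.0015,0,0,0,0,0],
])

```text
t: 9.7
tcp_pos: [0.5153, 0.0548, 0.0069]
tool_rot: [-0.538, 0.459, -0.457, 0.539]
force: [-0.2, 15.1, 2.3]
finger_gap: 0.475
```

Run:
```python
from h import *
s=sense();print(toP(s["tcp_pos"]),s["force"],s["tau"])
a=snapshot("scene")[:,:,::-1];cv2.imwrite("pics/sc9c.png",cv2.resize(a[190:270,205:345],None,fx=5.5,fy=5.5,interpolation=2))
```

```text
[-0.1506 -0.0049  0.0069] [-0.2239 15.0615  2.2756] [ -7.9499 -41.4327  -6.369   -1.8403  -0.3841   0.3104]
```

View pics/sc9c.png

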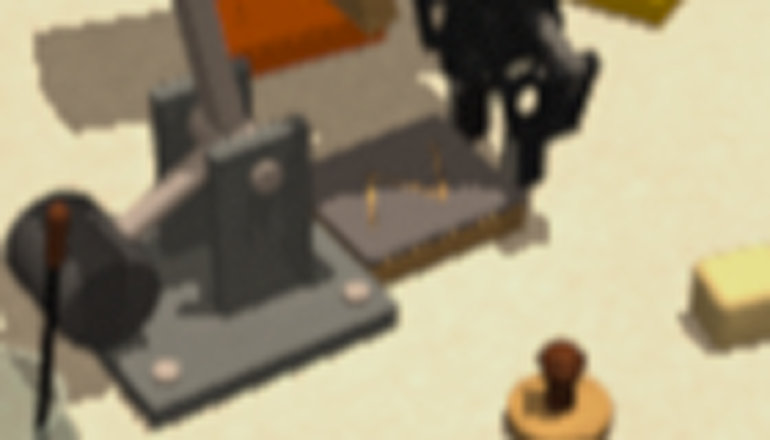

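The force climbs against the stop (15 N) and the fingers are where the geometry predicts, so the block is against the foot. Now I back off.

play_rows([
  [-0.003,0,0,0,0,0],
  [-0.008,0,0,0,0,0],
  [-0.02,0,0,0,0,0],
  [-0.04,0,0,0,0,0],
  [-0.065,-0.01,0,0,0,0],
  [-0.085,-0.04,0,0,0,0],
  [-0.1,-0.08,0,0,0,0],
  [-0.13,-0.12,0,0,0,0],
  [-0.17,-0.15,0,0,0,0],
  [-0.21,-0.17,0,0,0,0],
  [-0.23,-0.18,0,0,0,0],
  [-0.23,-0.18,0,0,0,0],
])

```text
t: 10.95
tcp_pos: [0.4791, 0.2821, 0.1888]
tool_rot: [-0.538, 0.456, -0.458, 0.541]
force: [0.3, -0.3, -1.0]
finger_gap: 0.465
```

Run:
```python
from h import *
s=sense();print(toP(s["tcp_pos"]),s["force"])
a=snapshot("scene")[:,:,::-1];cv2.imwrite("pics/sc10.png",a);cv2.imwrite("pics/sc10c.png",cv2.resize(a[190:270,205:345],None,fx=5.5,fy=5.5,interpolation=2))
a=snapshot("side")[:,:,::-1];cv2.imwrite("pics/sd10.png",a);cv2.imwrite("pics/sd10c.png",cv2.resize(a[160:270,245:345],None,fx=5,fy=5,interpolation=2))
```

```text
[-0.3807 -0.0039  0.1888] [ 0.2584 -0.295  -0.9926]
```

View pics/sc10.png

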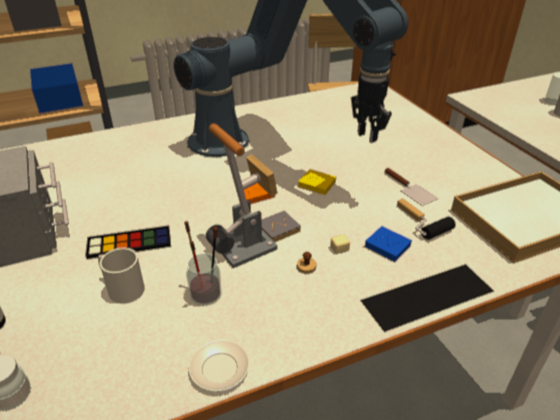

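View pics/sc10c.png

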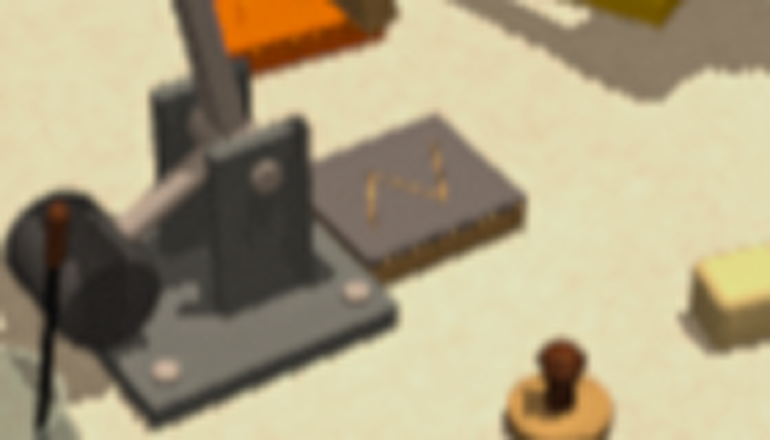

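View pics/sd10c.png

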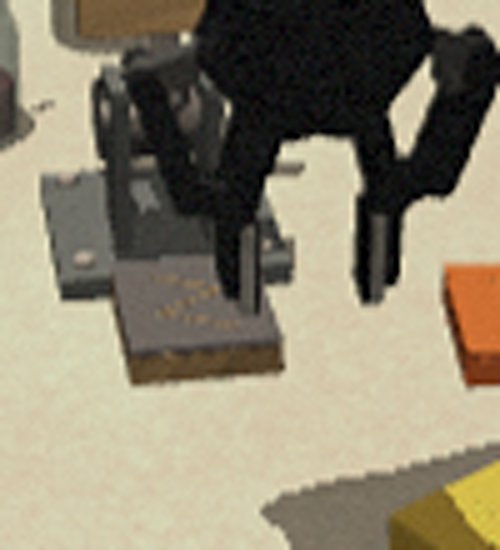

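Run:
```python
from h import *
S=lambda x,y:(205+x/5.5,190+y/5.5)
D=lambda x,y:(245+x/5,160+y/5)
for l,p,z in[("frontR",(376,254),.022),("rearR",(524,190),.022),("rearL",(436,114),.022),("rearRbot",(522,225),0),("frbot",(385,280),0)]: print("sc",l,toP(ray("scene",*S(*p),z)))
for l,p,z in[("rearRbot",(134,384),0),("rearLbot",(283,370),0),("rearR",(132,350),.022),("rearL",(281,340),.022),("frontR",(114,261),.022)]: print("sd",l,toP(ray("side",*D(*p),z)))
```

```text
sc frontR [-0.0542  0.0379  0.022 ]
sc rearR [-0.1396  0.036   0.022 ]
sc rearL [-0.1372 -0.0378  0.022 ]
sc rearRbot [-0.1393  0.0355  0.    ]
sc frbot [-0.0613  0.0341  0.    ]
sd rearRbot [-0.1379  0.0354  0.    ]
sd rearLbot [-0.1366 -0.0434  0.    ]
sd rearR [-0.1396  0.0362  0.022 ]
sd rearL [-0.142 -0.041  0.022]
sd frontR [-0.0463  0.035   0.022 ]
```

```bash
python3 -c "
from station import *
print(sign_off())"
```

```text
the job is handed in; nothing more can be done
None
```

I opened the press and pushed the block flat against the foot, then handed the job in at about 11 s of the 58 s allowed. `sign_off()` reports no verdict.

- **Lever:** I pushed it up from under its handle with shut fingers, past the balance point. It stands fully back by itself, unchanged between the picture after opening and the last one.
- **Block:** I pushed it along the table from behind with two slightly spread fingers, which squared it to the press. Contact force rose to about 15 N at the foot, with the fingers where the geometry predicted.
- **Last checks, robot clear:**
  - The block's rear edge measured about 139 mm in front of the pin, against 140 mm expected, and square to within about 2°.
  - It sits about 3 mm off the middle of the foot, towards the robot.
  - The other things on the table looked unmoved in the last picture.
- **Disagreement:** midway through, the two cameras differed by about 6 mm on the block's sideways position. I averaged them and steered the push about 10 mm sideways to suit; in the last pictures they agreed to about 3 mm.

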